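Find the well-sprung guide with a feeler blade

TASK

Check the three look-alike sprung guides on the steel plate with the red-handled feeler that stands in the wooden block: slid in from above, its blade meets almost no drag in one (slack), cannot go in with reasonable force in another (stiff), and slides in with a light, steady drag in the right one. Find the right guide by feel and leave the feeler standing in it, pushed fully home until its handle sits on the housing, and let go. Push gently, always well below 25 N: never force the stiff guide.

Things in the scene. Friction and masses are not known exactly. Their poses are not given: they have to be found in the camera images.
- feeler: feeler gauge, upright: steel blade 6 (x) x 22 (y) x 42 mm long, above it a red handle 12 (x) x 36 (y) x 50 mm tall whose underside is a shoulder. About 60 g. Origin: centre of the blade tip; z up to the handle. Grip the handle across its 12 mm (along x), 70 mm above the origin. Home: shoulder on the housing, origin 10 mm above the guide's, x along the guide's x, either way round
- rest: fixed wooden block in which the feeler stands loosely at the start, blade in a slot, shoulder on the block's top 52 mm above the counter; foot 70 x 70 mm. Origin: centre of its underside; x and y as the feeler's
- sole: fixed dark steel sole plate 84 x 216 x 8 mm that carries the three guides in a row along its y, at y = +70, 0 and -70 mm. Origin: centre of its underside; same axes as the guides
- guide_a: one of three look-alike guides in a row, 70 mm apart, fixed on the sole plate: aluminium housing 60 (x) x 40 (y) x 52 mm, top 60 mm above the counter. Origin: centre of its underside, 8 mm above the counter; z up. Mouth in the top, at its centre: 18 mm (x) by 28 mm (y). Which guide is slack, right or stiff is drawn afresh, cannot be seen and does not follow from its name or place
- guide_b: guide that looks just like guide_a, same frame. In every guide two brass shoes are sprung together along x: their straight faces, 6 to 30 mm above the guide's origin, stand 3 mm apart and the blade forces them to 6 mm; above that, sloping leads open to 12 mm apart at 47 mm. The shoes give alike to both sides, so 1 mm off centre does no harm
- guide_c: guide that looks just like guide_a, same frame. The blade tip meets the shoes' leads about 36 mm above the guide's origin. Push felt below that, while moving: slack guide under 2 N; right guide 7 to 12 N to part the shoes, then 4 to 8 N all the way down, and a like pull to draw it out; stiff guide: the push rises past 15 N within 1 to 2 mm and the tip stays above about 32 mm unless forced
Mind the look-alikes: they are no part of the job. Of the things that look like the feeler, the middle-sized one is meant.

How it is judged:
By the outcome, as a careful person would: the job done as asked, in the order asked, and still so for the second after the job is handed in, with the robot touching nothing.
It also fails if it takes over 58 s, if anything falls off the work surface, if the arm or the gripper's body presses on something with over 40 N, if the wrist force passes 120 N, or if a joint passes its speed limit or range.

ROBOT

A 6-joint arm with a two-finger parallel gripper is mounted at the origin on the work surface; the furniture and walls round the work are solid. World frame = base frame: x ahead of the robot, y to its left, z up, the work surface at z = 0. Lengths are in m, angles in rad, forces in N, time in s.
With the tool pointing down it reaches from about 0.375 to 0.975 m from the base axis. Payload 3.8 kg.
Tool frame: the origin (TCP) lies at the very end of the fingers, on their centre line; the grasp point (between the pads) lies robot.pinch_z behind it (robot.pinch_z is the distance from the TCP to the grasp point, in m); z points along the fingers, y is the line along which they close (so a half turn about z gives the same grasp; the last joint's range is limited). The gripper opens to 88 mm and grips with 3 to 60 N. Pads are 18 mm wide; open, the fingers measure 123 mm over their backs; the gripper's body (75 mm by 187 mm) begins 45 mm behind the grasp point.
Start: joints at [1.162, 0.264, 1.604, -0, 1.274, -0.037], TCP at [0.245, 0.629, 0.239] pointing down, gripper open.
Joint ranges: [-2.63, 2.63], [-0.94, 2.18], [0.31, 2.57], [-1.31, 4.45], [0, 2.66], [-2.55, 2.55]. Speed limits (rad/s): [2.57, 2.57, 3.14, 3.14, 3.14, 3.14].

INTERFACE

Orientations are given as a unit quaternion [w, x, y, z].
In Python, from cell import sensors, viewer, ticket, robot gives the robot as it stands. The module is installed in compiled form; this text tells all that it offers.
- The arm moves only by the shell command python3 -m creep 'ROWS' [OPENING] [FORCE]. ROWS is JSON, a list of rows, each an object of numbers: "dx", "dy", "dz": the shift along the tool's x, y, z in cm; "wx", "wy", "wz": the turn, a rotation vector about the tool's x, y, z in degrees. A call has 1 to 12 rows; each row is the pose to reach, as a shift and turn from the pose commanded when the call began, along the tool's axes at that moment; what a row does not reach only later rows make up. A row lasts 1/10 s, in which the tool goes at most 50 mm and 8.59 degrees, less where a joint would pass 70% of its speed; a pose out of reach is approached as far as the arm can. A call with a gripper value outside its range is refused whole. OPENING is the gripper command: -1 is shut, 1 is fully open, values between are in proportion, set as the call begins (- or left out, the last holds). The fingers move at their own pace and stop on an object; FORCE is the grip in N (left out, the last holds). Time passes only in rows, so rows that repeat a pose let the fingers close. It gives the time, the measured TCP pose, the force, the opening and the grip force at its end, in the units of the state.
- sensors.observe(): the state, without advancing time (a new reading comes with each control period).
- viewer.get_image(name): name is "side" or "top" or "wrist"; returns a dict with "frame" (420x560x3 uint8, red, green, blue), "fx", "fy", "cx", "cy" (pixels), "rvec" (rotation vector, rad) and "tvec" (3), from world to camera coordinates, as OpenCV has them. Camera axes: x right, y down, z forward; pixel columns grow to the right and rows downward; lengths in m; the calibration is good to about 2 mm. A picture is of the moment at which its call begins. There is no depth.
- ticket.sign_off(): hands the job in; it is judged then, once.
The state is a dict: "t": time; "q": joint angles; "joint_vel": joint speeds; "effort": joint torques, N m; "position": TCP position; "tool_rot": TCP orientation; "contact_force": force on the tool from outside, world axes, zero at the start; "ft_torque": the same for the moment, N m; "opening": finger opening in m; "grip_force": force on a finger pad.
Only numpy, scipy, OpenCV 4.12 (cv2) and the standard library are available. Lean on these libraries where they do the work, as an engineer would, in place of code of your own. Each camera call takes 0.05 s, during which the arm holds its last target. There are 200 camera calls.

## Working session

There is one attempt and no reset: what is moved stays moved. The work goes in short steps, Python scripts to look and compute and a shell command to move; the robot and the scene stay as the last step left them, time stands still between calls to the robot, and variables do not carry over. Pictures are saved under pics/ and viewed, at most 10 in all, crops included, and the job is handed in when it is done.

```bash
mkdir -p pics; cat > h.py <<'E'
import numpy as np, cv2
from cell import sensors, viewer, ticket, robot
def snap(n,f):
    d=viewer.get_image(n); im=cv2.cvtColor(d["frame"],cv2.COLOR_RGB2BGR); cv2.imwrite(f"pics/{f}.png",im)
    np.savez(f"pics/{f}.npz",**{k:np.array(v) for k,v in d.items()})
def cam(f):
    d=np.load(f"pics/{f}.npz"); R=cv2.Rodrigues(d["rvec"])[0]; return d,R,d["tvec"].ravel()
def atz(f,u,v,z):
    d,R,t=cam(f); c=-R.T@t; r=R.T@np.array([(u-d["cx"])/d["fx"],(v-d["cy"])/d["fy"],1]); return c+r*(z-c[2])/r[2]
def proj(f,p):
    d,R,t=cam(f); q=R@np.array(p)+t; return [round(float(d["fx"]*q[0]/q[2]+d["cx"]),1),round(float(d["fy"]*q[1]/q[2]+d["cy"]),1)]
E
python3 - <<'E'
from h import *
snap("top","t0");snap("side","s0")
a=cv2.imread("pics/t0.png");b=cv2.imread("pics/s0.png")
cv2.imwrite("pics/ts.png",np.vstack([a,b])[:, :] if 0 else a)
s=sensors.observe();print(s["t"],s["position"],s["tool_rot"],robot.pinch_z)
for f in("t0","s0"):
  d,R,t=cam(f);print(f,-R.T@t,d["fx"])
E
```

```text
0.1 [0.24498986 0.62827416 0.23752485] [-2.10683694e-04  1.84855887e-01  9.82765131e-01 -9.76945099e-04] 0.0187
t0 [0.2917734  0.10520772 0.9597434 ] 447.26080054428354
s0 [-0.08283284  0.92373493  0.48565533] 522.0845430400433
```

View pics/t0.png

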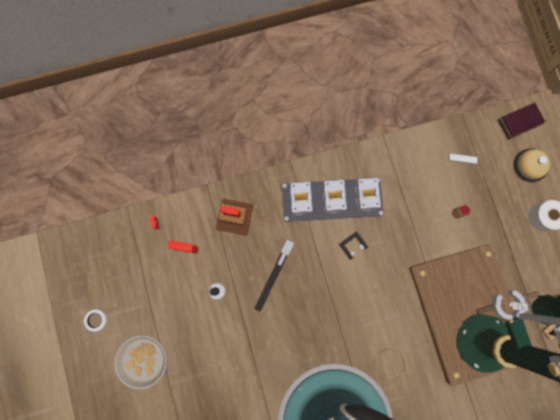

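View pics/s0.png

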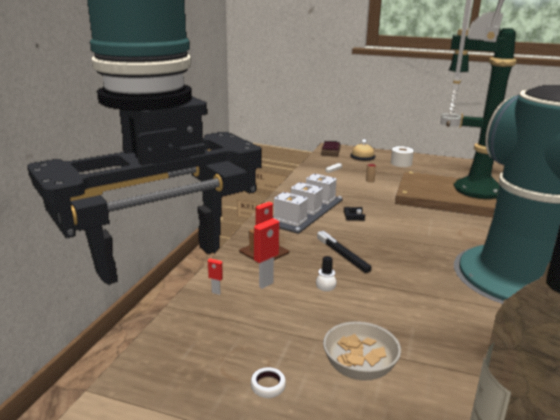

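Three red-handled candidates, top view / side view:
- (232,211) / (264,213): standing in the wooden block.
- (182,247) / (266,243): the larger one, free-standing.
- (154,223) / (215,270): the small one.

The one in the block is middle-sized and fits the description. I'll confirm it in a crop and measure the poses.

```bash
python3 - <<'E'
from h import *
im=cv2.imread("pics/t0.png"); c=im[165:265,135:395]
c=cv2.resize(c,None,fx=3.05,fy=3.05,interpolation=cv2.INTER_CUBIC)
s=cv2.imread("pics/s0.png")[165:300,195:355]; s=cv2.resize(s,None,fx=2.1,fy=2.1,interpolation=cv2.INTER_CUBIC)
o=np.zeros((c.shape[0]+s.shape[0],c.shape[1],3),np.uint8); o[:c.shape[0]]=c; o[c.shape[0]:,:s.shape[1]]=s
print(o.shape); cv2.imwrite("pics/c1.png",o)
print(proj("t0",[.245,.629,.24]),proj("t0",[0,0,0]))
# big areas, rough
for n,u,v,z in(("feeler",231,211,.1),("gL",301,197,.06),("gM",335,195,.06),("gR",369,193,.06),("big",182,247,.05)):print(n,atz("t0",u,v,z))
E
```

```text
(589, 793, 3)
[-51.9, 314.0] [335.2, 422.3]
feeler [0.42194848 0.19972409 0.1       ]
gL [0.45440718 0.06107713 0.06      ]
gM [ 0.4573349  -0.00855855  0.06      ]
gR [ 0.46026733 -0.07830617  0.06      ]
big [0.35732087 0.30483508 0.05      ]
```

View pics/c1.png

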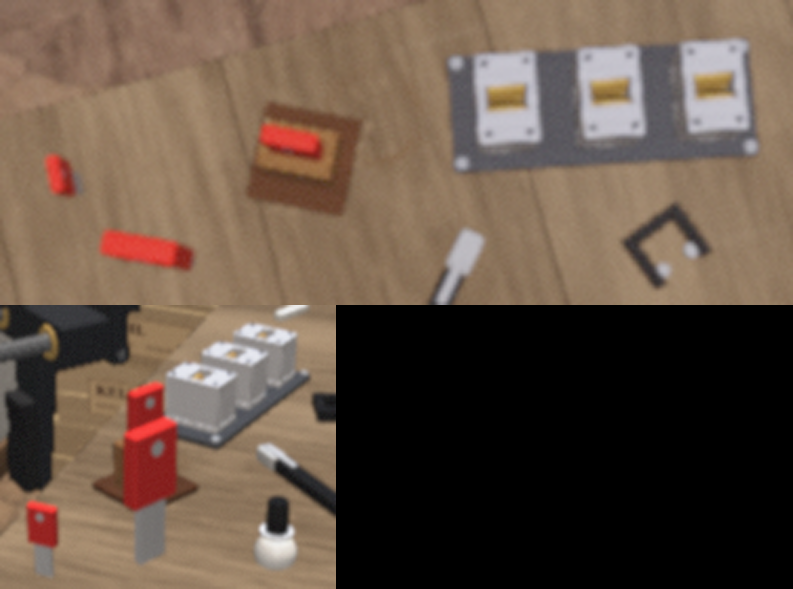

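The crop confirms it: the feeler in the block, crop (292,140), is the middle-sized of the three. Next I compute the poses from the crop corners.

```bash
python3 - <<'E'
from h import *
P=lambda x,y,z:atz("t0",x/3.05+135-.3,y/3.05+165-.3,z)
def yaw(v):return np.degrees(np.arctan2(v[1],v[0]))
f=[P(*c,.008) for c in((268,103),(362,118),(342,215),(248,200))]
print("rest",np.mean(f,0),"edges",[np.linalg.norm(f[i]-f[i-1]) for i in range(4)],"ydir",yaw(f[0]-f[1]),yaw(f[3]-f[2]),"xdir",yaw(f[0]-f[3]),yaw(f[1]-f[2]))
s=[P(*c,.008) for c in((449,58),(746,40),(757,154),(456,172))]
print("sole",np.mean(s,0),[np.linalg.norm(s[i]-s[i-1]) for i in range(4)],"ydir",yaw(s[0]-s[1]),yaw(s[3]-s[2]))
for g in((506,97),(610,91),(714,85)):print("mouth",P(*g,.055))
g=[np.mean([P(*c,.06) for c in q],0) for q in(((474,55),(536,53),(540,139),(480,144)),((578,48),(637,46),(643,132),(584,137)),((682,42),(740,41),(748,128),(689,132)))]
print("tops",g,"ydir",yaw(g[0]-g[2]),np.linalg.norm(g[0]-g[2]))
h=[P(263,133,.102),P(322,146,.102)];print("handle",np.mean(h,0),yaw(h[0]-h[1]),np.linalg.norm(h[0]-h[1]))
b=atz("s0",266,285,0);print("big base",b,[ (z,proj("s0",[b[0],b[1],z])) for z in(.1,.12,.14,.16)])
s=sensors.observe();R=__import__("scipy.spatial.transform",fromlist=["x"]).Rotation.from_quat(np.roll(s["tool_rot"],-1));print(R.as_matrix())
E
```

```text
rest [0.42326289 0.20190179 0.008     ] edges [np.float64(0.07017502516013145), np.float64(0.06752430536546614), np.float64(0.07008921318024597), np.float64(0.06681935412115254)] ydir 79.8118556263917 79.90169116979342 xdir -11.436785434945982 -12.014867816251257
sole [ 0.4574987  -0.00858621  0.008     ] [np.float64(0.08192694721723018), np.float64(0.21233759674456934), np.float64(0.08229310732929454), np.float64(0.21252794376883485)] ydir 92.53110385112674 92.43234084381037
mouth [0.4563622  0.06162539 0.055     ]
mouth [ 0.45923541 -0.00860801  0.055     ]
mouth [ 0.46211319 -0.07895286  0.055     ]
tops [array([0.45506684, 0.06087335, 0.06      ]), array([ 0.4586172, -0.0083204,  0.06     ]), array([ 0.46079741, -0.07841286,  0.06      ])] ydir 92.35595717896715 0.13940404461649594
handle [0.42276489 0.20028736 0.102     ] 76.466538030299 0.03855581991695513
big base [0.35688024 0.29214876 0.        ] [(0.1, [266.4, 233.2]), (0.12, [266.4, 222.2]), (0.14, [266.5, 211.0]), (0.16, [266.6, 199.6])]
[[-9.31656513e-01  3.63339428e-01 -7.75293282e-04]
 [ 3.63340252e-01  9.31654693e-01 -1.84232291e-03]
 [ 5.29170707e-05 -1.99810740e-03 -9.99998002e-01]]
```

Sizes match the spec. The feeler is at about (0.4225, 0.201) with yaw −11°. The guides' yaw is +2.4°, with the middle one at (0.4585, −0.0085). I'll move above the feeler, turning 80°.

```bash
python3 -m creep '[{"dx":-3.2,"dy":-3.3,"wz":8},{"dx":-6.4,"dy":-6.7,"wz":16},{"dx":-9.6,"dy":-10,"wz":24},{"dx":-12.8,"dy":-13.3,"wz":32},{"dx":-16,"dy":-16.6,"wz":40},{"dx":-19.2,"dy":-20,"wz":48},{"dx":-22.4,"dy":-23.3,"wz":56},{"dx":-25.6,"dy":-26.6,"wz":64},{"dx":-28.8,"dy":-30,"wz":72},{"dx":-32,"dy":-33.3,"wz":80},{"dx":-32,"dy":-33.3,"wz":80},{"dx":-32,"dy":-33.3,"wz":80}]' 0.1
python3 - <<'E'
from h import *
snap("wrist","w0")
for y in (-11,):
  c=np.array([.4225,.201]);x=np.array([np.cos(np.radians(y)),np.sin(np.radians(y))]);yy=np.array([-x[1],x[0]])
  print([proj("w0",[*(c+a*.006*x+b*.018*yy),.102]) for a in(1,-1) for b in(1,-1)])
  print([proj("w0",[*(c+a*.035*x+b*.035*yy),.008]) for a in(1,-1) for b in(1,-1)])
E
```

```text
[[21.5, 452.8], [-6.0, 456.6], [17.7, 445.5], [-10.0, 449.4]]
[[88.6, 402.1], [45.8, 408.4], [72.8, 365.2], [28.4, 372.0]]$[0]: bad value
```

View pics/w0.png

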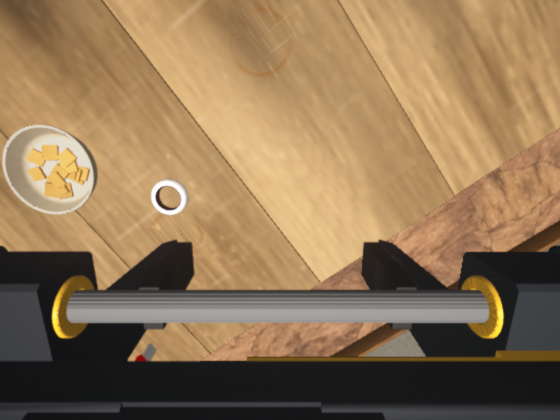

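The call was refused, so nothing moved and the wrist view still shows the start pose. I'll retry with all the fields filled in.

```bash
python3 -m creep '[{"dx":-3.2,"dy":-3.3,"dz":0,"wx":0,"wy":0,"wz":8},{"dx":-6.4,"dy":-6.7,"dz":0,"wx":0,"wy":0,"wz":16},{"dx":-9.6,"dy":-10,"dz":0,"wx":0,"wy":0,"wz":24},{"dx":-12.8,"dy":-13.3,"dz":0,"wx":0,"wy":0,"wz":32},{"dx":-16,"dy":-16.6,"dz":0,"wx":0,"wy":0,"wz":40},{"dx":-19.2,"dy":-20,"dz":0,"wx":0,"wy":0,"wz":48},{"dx":-22.4,"dy":-23.3,"dz":0,"wx":0,"wy":0,"wz":56},{"dx":-25.6,"dy":-26.6,"dz":0,"wx":0,"wy":0,"wz":64},{"dx":-28.8,"dy":-30,"dz":0,"wx":0,"wy":0,"wz":72},{"dx":-32,"dy":-33.3,"dz":0,"wx":0,"wy":0,"wz":80},{"dx":-32,"dy":-33.3,"dz":0,"wx":0,"wy":0,"wz":80},{"dx":-32,"dy":-33.3,"dz":0,"wx":0,"wy":0,"wz":80}]' 0.1
```

```text
t: 1.35
position: [0.4225, 0.2015, 0.2386]
tool_rot: [-0.0, 0.774, 0.633, -0.0]
contact_force: [0.0, 0.1, 0.5]
opening: 0.0485
grip_force: 0.0
```

```bash
python3 - <<'E'
from h import *
snap("wrist","w1")
for y in (-11,):
  c=np.array([.4225,.201]);x=np.array([np.cos(np.radians(y)),np.sin(np.radians(y))]);yy=np.array([-x[1],x[0]])
  print([proj("w1",[*(c+a*.006*x+b*.018*yy),.102]) for a in(1,-1) for b in(1,-1)])
  print([proj("w1",[*(c+a*.035*x+b*.035*yy),.008]) for a in(1,-1) for b in(1,-1)])
E
```

```text
[[282.9, 178.6], [282.9, 215.4], [270.0, 178.6], [270.5, 215.5]]
[[305.3, 151.4], [304.3, 206.8], [247.9, 151.8], [249.6, 207.1]]
```

View pics/w1.png

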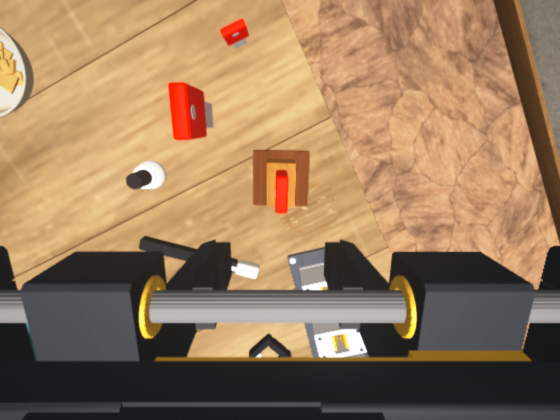

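The block foot spans (253..309, 150..206) and the handle is at (281,192), within a few mm of the prediction and well aligned. The handle is about 1.5 mm towards tool +y. I'll descend.

```bash
python3 -m creep '[{"dx":0,"dy":0.15,"dz":5,"wx":0,"wy":0,"wz":0},{"dx":0,"dy":0.15,"dz":10,"wx":0,"wy":0,"wz":0},{"dx":0,"dy":0.15,"dz":14,"wx":0,"wy":0,"wz":0},{"dx":0,"dy":0.15,"dz":16.5,"wx":0,"wy":0,"wz":0},{"dx":0,"dy":0.15,"dz":17.7,"wx":0,"wy":0,"wz":0},{"dx":0,"dy":0.15,"dz":17.7,"wx":0,"wy":0,"wz":0}]' && python3 -m creep '[{"dx":0,"dy":0,"dz":0,"wx":0,"wy":0,"wz":0},{"dx":0,"dy":0,"dz":0,"wx":0,"wy":0,"wz":0},{"dx":0,"dy":0,"dz":0,"wx":0,"wy":0,"wz":0},{"dx":0,"dy":0,"dz":0,"wx":0,"wy":0,"wz":0},{"dx":0,"dy":0,"dz":0,"wx":0,"wy":0,"wz":0}]' -1 10
```

```text
t: 2.0
position: [0.422, 0.2028, 0.06]
tool_rot: [-0.001, 0.772, 0.635, -0.002]
contact_force: [-0.3, 0.6, 0.9]
opening: 0.0485
grip_force: 0.0
t: 2.5
position: [0.4246, 0.2023, 0.0626]
tool_rot: [0.0, 0.773, 0.634, 0.001]
contact_force: [1.5, 0.6, 4.3]
opening: 0.0115
grip_force: 10.0
```

Gripped at 11.5 mm with low side force. I'll firm the grip and lift.

```bash
python3 -m creep '[{"dx":0,"dy":0,"dz":0,"wx":0,"wy":0,"wz":0},{"dx":0,"dy":0,"dz":0,"wx":0,"wy":0,"wz":0},{"dx":0,"dy":0,"dz":-1,"wx":0,"wy":0,"wz":0},{"dx":0,"dy":0,"dz":-3,"wx":0,"wy":0,"wz":0},{"dx":0,"dy":0,"dz":-6,"wx":0,"wy":0,"wz":0},{"dx":0,"dy":0,"dz":-10,"wx":0,"wy":0,"wz":0},{"dx":0,"dy":0,"dz":-10,"wx":0,"wy":0,"wz":0},{"dx":0,"dy":0,"dz":-10,"wx":0,"wy":0,"wz":0}]' - 40; python3 - <<'E'
from h import *
s=[sensors.observe() for _ in range(3)]
for k in s:print(k["position"],k["tool_rot"],k["contact_force"],k["opening"])
E
```

```text
t: 3.3
position: [0.4241, 0.2023, 0.1627]
tool_rot: [0.0, 0.773, 0.634, 0.001]
contact_force: [-0.1, 0.1, -1.1]
opening: 0.0115
grip_force: 40.0
[0.42411577 0.20225446 0.16266663] [1.61462453e-04 7.73324281e-01 6.34010146e-01 8.15171353e-04] [-0.07474093  0.11923335 -1.13138903] 0.01145193385712492
[0.42411577 0.20225446 0.16266663] [1.61462453e-04 7.73324281e-01 6.34010146e-01 8.15171353e-04] [-0.07474093  0.11923335 -1.13138903] 0.01145193385712492
[0.42411577 0.20225446 0.16266663] [1.61462453e-04 7.73324281e-01 6.34010146e-01 8.15171353e-04] [-0.07474093  0.11923335 -1.13138903] 0.01145193385712492
```

```bash
python3 -m creep '[{"dx":-3,"dy":1.3,"dz":0,"wx":0,"wy":0,"wz":-3},{"dx":-6,"dy":2.6,"dz":0,"wx":0,"wy":0,"wz":-6},{"dx":-9.5,"dy":4.2,"dz":0,"wx":0,"wy":0,"wz":-10},{"dx":-12.2,"dy":5.4,"dz":0,"wx":0,"wy":0,"wz":-13.7},{"dx":-13.2,"dy":5.8,"dz":0,"wx":0,"wy":0,"wz":-13.7},{"dx":-13.2,"dy":5.8,"dz":1.5,"wx":0,"wy":0,"wz":-13.7},{"dx":-13.2,"dy":5.8,"dz":3,"wx":0,"wy":0,"wz":-13.7},{"dx":-13.2,"dy":5.8,"dz":3.5,"wx":0,"wy":0,"wz":-13.7},{"dx":-13.2,"dy":5.8,"dz":3.5,"wx":0,"wy":0,"wz":-13.7}]'; python3 - <<'E'
from h import *
snap("side","s1");snap("wrist","w2");snap("top","t1")
s=sensors.observe();print(s["position"],s["tool_rot"])
a=cv2.imread("pics/s1.png")
# zoom: around guide
p=proj("s1",[.455,.061,.075]);q=proj("w2",[.455,.061,.075]);r=proj("t1",[.455,.061,.06]);print(p,q,r)
def cr(f,p,h,w,k):
  im=cv2.imread(f"pics/{f}.png");x=int(min(max(0,p[0]-w//2),560-w));y=int(min(max(0,p[1]-h//2),420-h));print(f,x,y,k)
  return cv2.resize(im[y:y+h,x:x+w],None,fx=k,fy=k,interpolation=cv2.INTER_CUBIC)
cv2.imwrite("pics/c2.png",np.hstack([cr("s1",p,120,80,5),cr("w2",q,120,80,5)]))
E
```

```text
t: 4.2
position: [0.453, 0.0616, 0.1248]
tool_rot: [-0.002, 0.692, 0.722, -0.002]
contact_force: [-0.0, 0.1, -0.9]
opening: 0.0119
grip_force: 40.0
[0.45502165 0.06165841 0.12699667] [3.99153131e-05 6.92082593e-01 7.21818306e-01 1.31482889e-04]
[291.2, 191.4] [278.2, 226.4] [301.0, 196.7]
s1 251 131 5
w2 238 166 5
```

View pics/c2.png

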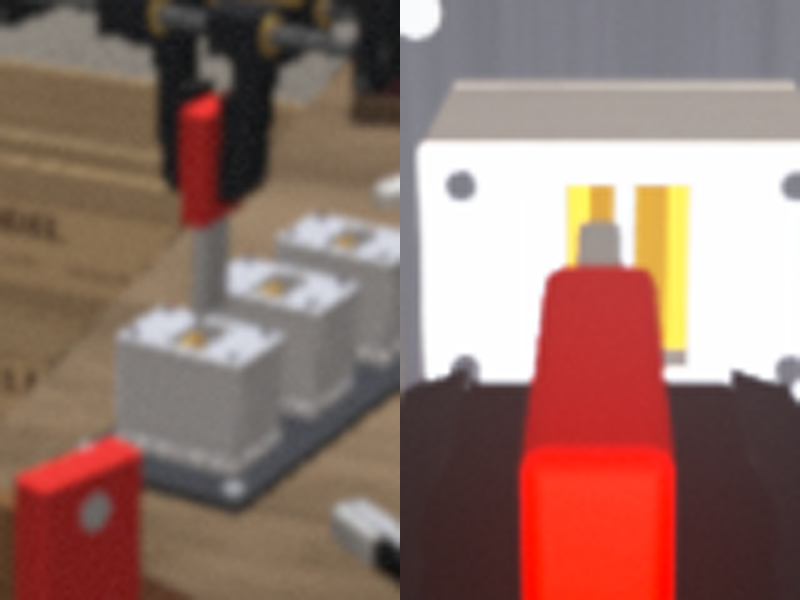

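The wrist crop shows the blade tip at x≈599, with the mouth spanning x 567–690 and its far edge at row 186. The tip therefore needs about 4 mm towards tool +y. Now I work out the offset along the guide's y.

```bash
python3 - <<'E'
from h import *
P=lambda x,y,z:atz("w2",(x-400)/5+238-.4,y/5+166-.4,z)
for z in(.072,.0745,.077):print("tip +y edge",z,P(599,222,z))
print("mouth far edge",P(628,186,.06),"near",P(628,365,.06))
print("housing far edge",P(610,140,.06),"sides",P(415,140,.06))
# top cam: mid of top
E
```

```text
tip +y edge 0.072 [0.45400052 0.07168156 0.072     ]
tip +y edge 0.0745 [0.45397592 0.07238566 0.0745    ]
tip +y edge 0.077 [0.45395131 0.07308977 0.077     ]
mouth far edge [0.45804256 0.07383907 0.06      ] near [0.45935004 0.04651104 0.06      ]
housing far edge [0.45516287 0.08047246 0.06      ] sides [0.42745157 0.07927197 0.06      ]
```

```bash
python3 -m creep '[{"dx":-0.1,"dy":0.4,"dz":0,"wx":0,"wy":0,"wz":0},{"dx":-0.1,"dy":0.4,"dz":0,"wx":0,"wy":0,"wz":0},{"dx":-0.1,"dy":0.4,"dz":0.6,"wx":0,"wy":0,"wz":0},{"dx":-0.1,"dy":0.4,"dz":1.2,"wx":0,"wy":0,"wz":0},{"dx":-0.1,"dy":0.4,"dz":1.8,"wx":0,"wy":0,"wz":0},{"dx":-0.1,"dy":0.4,"dz":2.2,"wx":0,"wy":0,"wz":0},{"dx":-0.1,"dy":0.4,"dz":2.5,"wx":0,"wy":0,"wz":0},{"dx":-0.1,"dy":0.4,"dz":2.5,"wx":0,"wy":0,"wz":0}]'
python3 -m creep '[{"dx":0,"dy":0,"dz":0.1,"wx":0,"wy":0,"wz":0},{"dx":0,"dy":0,"dz":0.2,"wx":0,"wy":0,"wz":0}]'
python3 -m creep '[{"dx":0,"dy":0,"dz":0.05,"wx":0,"wy":0,"wz":0},{"dx":0,"dy":0,"dz":0.1,"wx":0,"wy":0,"wz":0}]'
```

```text
t: 5.15
position: [0.4584, 0.0604, 0.101]
tool_rot: [-0.0, 0.692, 0.722, -0.0]
contact_force: [-1.0, -0.1, 0.4]
opening: 0.0116
grip_force: 40.0
t: 5.35
position: [0.4591, 0.0605, 0.0999]
tool_rot: [0.0, 0.692, 0.722, 0.0]
contact_force: [-1.2, 0.8, -0.5]
opening: 0.0118
grip_force: 40.0
t: 5.55
position: [0.459, 0.0605, 0.0988]
tool_rot: [0.0, 0.692, 0.722, 0.0]
contact_force: [-0.1, 0.4, 0.2]
opening: 0.0114
grip_force: 40.0
```

```bash
for i in 1; do python3 -m creep '[{"dx":0,"dy":0,"dz":0.05,"wx":0,"wy":0,"wz":0},{"dx":0,"dy":0,"dz":0.1,"wx":0,"wy":0,"wz":0}]'; done | grep -E "posi|cont"
python3 -m creep '[{"dx":0,"dy":0,"dz":0.05,"wx":0,"wy":0,"wz":0},{"dx":0,"dy":0,"dz":0.1,"wx":0,"wy":0,"wz":0}]'| grep -E "posi|cont"
python3 -m creep '[{"dx":0,"dy":0,"dz":0.05,"wx":0,"wy":0,"wz":0},{"dx":0,"dy":0,"dz":0.1,"wx":0,"wy":0,"wz":0}]'| grep -E "posi|cont"
```

```text
position: [0.4589, 0.0605, 0.0977]
contact_force: [-0.7, -0.2, -0.2]
position: [0.4589, 0.0605, 0.0967]
contact_force: [-0.9, 0.1, -0.1]
position: [0.4589, 0.0604, 0.0956]
contact_force: [0.7, -0.2, -0.2]
```

```bash
python3 -m creep '[{"dx":0,"dy":0,"dz":0.05,"wx":0,"wy":0,"wz":0},{"dx":0,"dy":0,"dz":0.1,"wx":0,"wy":0,"wz":0}]'| grep -E "posi|cont"
python3 -m creep '[{"dx":0,"dy":0,"dz":0.05,"wx":0,"wy":0,"wz":0},{"dx":0,"dy":0,"dz":0.1,"wx":0,"wy":0,"wz":0}]'| grep -E "posi|cont"
```

```text
position: [0.4589, 0.0604, 0.0947]
contact_force: [-0.5, 0.7, -0.3]
position: [0.4589, 0.0604, 0.0937]
contact_force: [-0.4, 0.0, -0.9]
```

```bash
python3 -m creep '[{"dx":0,"dy":0,"dz":0.05,"wx":0,"wy":0,"wz":0},{"dx":0,"dy":0,"dz":0.1,"wx":0,"wy":0,"wz":0}]'| grep -E "posi|cont"
python3 -m creep '[{"dx":0,"dy":0,"dz":0.05,"wx":0,"wy":0,"wz":0},{"dx":0,"dy":0,"dz":0.1,"wx":0,"wy":0,"wz":0}]'| grep -E "posi|cont"
python3 -m creep '[{"dx":0,"dy":0,"dz":0.05,"wx":0,"wy":0,"wz":0},{"dx":0,"dy":0,"dz":0.1,"wx":0,"wy":0,"wz":0}]'| grep -E "posi|cont"
```

```text
position: [0.4589, 0.0604, 0.0927]
contact_force: [-0.2, 0.3, 0.5]
position: [0.4589, 0.0605, 0.0917]
contact_force: [0.1, -0.1, 0.5]
position: [0.4591, 0.0605, 0.0908]
contact_force: [0.8, 0.1, 0.5]
```

```bash
python3 -m creep '[{"dx":0,"dy":0,"dz":0.1,"wx":0,"wy":0,"wz":0},{"dx":0,"dy":0,"dz":0.2,"wx":0,"wy":0,"wz":0}]'| grep -E "posi|cont"
python3 -m creep '[{"dx":0,"dy":0,"dz":0.1,"wx":0,"wy":0,"wz":0},{"dx":0,"dy":0,"dz":0.2,"wx":0,"wy":0,"wz":0}]'| grep -E "posi|cont"
python3 -m creep '[{"dx":0,"dy":0,"dz":0.1,"wx":0,"wy":0,"wz":0},{"dx":0,"dy":0,"dz":0.2,"wx":0,"wy":0,"wz":0}]'| grep -E "posi|cont"
```

```text
position: [0.459, 0.0604, 0.0887]
contact_force: [0.3, -0.8, -0.2]
position: [0.4589, 0.0604, 0.0866]
contact_force: [-0.1, 0.3, -0.4]
position: [0.4589, 0.0604, 0.0846]
contact_force: [0.5, 0.6, -0.9]
```

The left guide is slack: the tip is at about 24 mm with no drag. On to the middle guide.

```bash
python3 -m creep '[{"dx":0,"dy":0,"dz":-2,"wx":0,"wy":0,"wz":0},{"dx":0,"dy":0,"dz":-4.5,"wx":0,"wy":0,"wz":0},{"dx":0,"dy":0,"dz":-4.5,"wx":0,"wy":0,"wz":0},{"dx":-2.5,"dy":0,"dz":-4.5,"wx":0,"wy":0,"wz":0},{"dx":-5.5,"dy":0,"dz":-4.5,"wx":0,"wy":0,"wz":0},{"dx":-7,"dy":0,"dz":-4.5,"wx":0,"wy":0,"wz":0},{"dx":-7,"dy":0,"dz":-4.5,"wx":0,"wy":0,"wz":0},{"dx":-7,"dy":0,"dz":-4.5,"wx":0,"wy":0,"wz":0}]'
python3 - <<'E'
from h import *
snap("wrist","w3");im=cv2.imread("pics/w3.png")[166:286,220:340];cv2.imwrite("pics/c3.png",cv2.resize(im,None,fx=5,fy=5,interpolation=cv2.INTER_CUBIC))
print(sensors.observe()["position"])
E
```

```text
t: 8.55
position: [0.4613, -0.0094, 0.1288]
tool_rot: [-0.001, 0.693, 0.721, -0.0]
contact_force: [0.1, -0.2, -0.5]
opening: 0.0116
grip_force: 40.0
[ 0.46137002 -0.00908552  0.1290022 ]
```

View pics/c3.png

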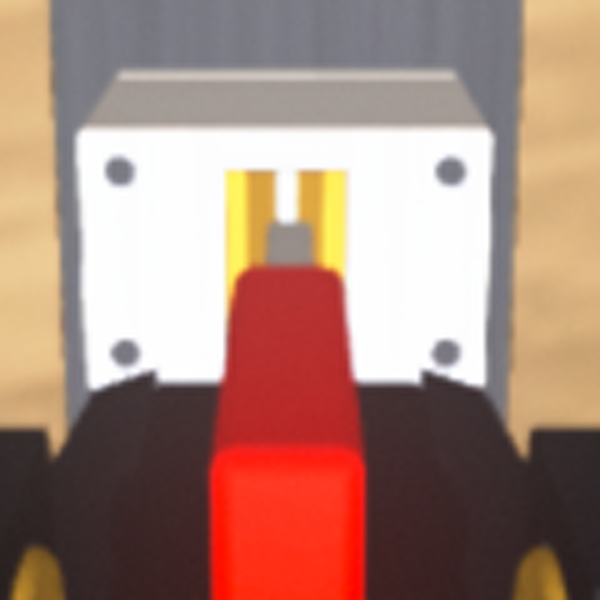

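The tip (x 290) is centred in the mouth (226–347), but about 1 mm too far to −y. I'll correct that and descend.

```bash
python3 -m creep '[{"dx":0.1,"dy":0,"dz":0.4,"wx":0,"wy":0,"wz":0},{"dx":0.1,"dy":0,"dz":1.2,"wx":0,"wy":0,"wz":0},{"dx":0.1,"dy":0,"dz":2,"wx":0,"wy":0,"wz":0},{"dx":0.1,"dy":0,"dz":2.6,"wx":0,"wy":0,"wz":0},{"dx":0.1,"dy":0,"dz":2.9,"wx":0,"wy":0,"wz":0},{"dx":0.1,"dy":0,"dz":2.9,"wx":0,"wy":0,"wz":0}]' | grep -E "posi|cont"
python3 -m creep '[{"dx":0,"dy":0,"dz":0.1,"wx":0,"wy":0,"wz":0},{"dx":0,"dy":0,"dz":0.2,"wx":0,"wy":0,"wz":0}]'| grep -E "posi|cont"
python3 -m creep '[{"dx":0,"dy":0,"dz":0.05,"wx":0,"wy":0,"wz":0},{"dx":0,"dy":0,"dz":0.1,"wx":0,"wy":0,"wz":0}]'| grep -E "posi|cont"
```

```text
position: [0.4611, -0.0084, 0.0998]
contact_force: [0.3, 0.1, -1.4]
position: [0.4617, -0.0086, 0.099]
contact_force: [-1.7, -0.3, 0.8]
position: [0.4615, -0.0086, 0.0979]
contact_force: [-2.1, -0.7, 2.8]
```

```bash
python3 -m creep '[{"dx":0,"dy":0,"dz":0.03,"wx":0,"wy":0,"wz":0},{"dx":0,"dy":0,"dz":0.05,"wx":0,"wy":0,"wz":0}]'| grep -E "posi|cont"
python3 -m creep '[{"dx":0,"dy":0,"dz":0.03,"wx":0,"wy":0,"wz":0},{"dx":0,"dy":0,"dz":0.05,"wx":0,"wy":0,"wz":0}]'| grep -E "posi|cont"
```

```text
position: [0.4615, -0.0086, 0.0973]
contact_force: [-2.7, 0.5, 1.9]
position: [0.4615, -0.0085, 0.0967]
contact_force: [-3.9, -1.0, 2.7]
```

Side force fx is −3.9 N, so the blade is slightly towards +x. I'll shift it 1 mm.

```bash
python3 -m creep '[{"dx":0,"dy":-0.1,"dz":0,"wx":0,"wy":0,"wz":0},{"dx":0,"dy":-0.1,"dz":0,"wx":0,"wy":0,"wz":0}]'| grep -E "posi|cont"
python3 -m creep '[{"dx":0,"dy":0,"dz":0.03,"wx":0,"wy":0,"wz":0},{"dx":0,"dy":0,"dz":0.05,"wx":0,"wy":0,"wz":0}]'| grep -E "posi|cont"
```

```text
position: [0.461, -0.0085, 0.0967]
contact_force: [-2.1, -0.7, 1.2]
position: [0.4609, -0.0085, 0.0962]
contact_force: [-2.4, 0.0, 0.9]
```

```bash
python3 -m creep '[{"dx":0,"dy":-0.1,"dz":0,"wx":0,"wy":0,"wz":0},{"dx":0,"dy":-0.1,"dz":0.05,"wx":0,"wy":0,"wz":0}]'| grep -E "posi|cont"
python3 -m creep '[{"dx":0,"dy":0,"dz":0.03,"wx":0,"wy":0,"wz":0},{"dx":0,"dy":0,"dz":0.05,"wx":0,"wy":0,"wz":0}]'| grep -E "posi|cont"
```

```text
position: [0.4605, -0.0086, 0.0959]
contact_force: [0.3, 0.1, 0.6]
position: [0.4605, -0.0086, 0.0956]
contact_force: [0.9, 0.0, 1.7]
```

Centred now. Continuing.

```bash
python3 -m creep '[{"dx":0,"dy":0,"dz":0.05,"wx":0,"wy":0,"wz":0},{"dx":0,"dy":0,"dz":0.05,"wx":0,"wy":0,"wz":0}]'| grep -E "posi|cont"
python3 -m creep '[{"dx":0,"dy":0,"dz":0.05,"wx":0,"wy":0,"wz":0},{"dx":0,"dy":0,"dz":0.05,"wx":0,"wy":0,"wz":0}]'| grep -E "posi|cont"
python3 -m creep '[{"dx":0,"dy":0,"dz":0.05,"wx":0,"wy":0,"wz":0},{"dx":0,"dy":0,"dz":0.05,"wx":0,"wy":0,"wz":0}]'| grep -E "posi|cont"
```

```text
position: [0.4605, -0.0086, 0.0952]
contact_force: [0.3, 0.0, 4.1]
position: [0.4605, -0.0086, 0.0949]
contact_force: [0.0, 0.8, 6.0]
position: [0.4606, -0.0086, 0.0947]
contact_force: [0.0, 0.4, 6.5]
```

```bash
python3 -m creep '[{"dx":0,"dy":0,"dz":0.05,"wx":0,"wy":0,"wz":0},{"dx":0,"dy":0,"dz":0.05,"wx":0,"wy":0,"wz":0}]'| grep -E "posi|cont"
python3 -m creep '[{"dx":0,"dy":0,"dz":0.05,"wx":0,"wy":0,"wz":0},{"dx":0,"dy":0,"dz":0.05,"wx":0,"wy":0,"wz":0}]'| grep -E "posi|cont"
python3 -m creep '[{"dx":0,"dy":0,"dz":0.05,"wx":0,"wy":0,"wz":0},{"dx":0,"dy":0,"dz":0.05,"wx":0,"wy":0,"wz":0}]'| grep -E "posi|cont"
```

```text
position: [0.4607, -0.0087, 0.0945]
contact_force: [-1.4, 0.1, 10.0]
position: [0.4608, -0.0087, 0.0943]
contact_force: [-2.3, 1.6, 12.0]
position: [0.4609, -0.0087, 0.0941]
contact_force: [-2.5, 0.3, 13.1]
```

The push rises steadily through 13 N while the tip hardly advances, stalled at about 33 mm. The middle guide looks stiff, so I'll back off without forcing it and test the right-hand guide.

```bash
python3 -m creep '[{"dx":0,"dy":0,"dz":-1,"wx":0,"wy":0,"wz":0},{"dx":0,"dy":0,"dz":-3.7,"wx":0,"wy":0,"wz":0},{"dx":0,"dy":0,"dz":-3.7,"wx":0,"wy":0,"wz":0},{"dx":-2.5,"dy":0,"dz":-3.7,"wx":0,"wy":0,"wz":0},{"dx":-5.5,"dy":0,"dz":-3.7,"wx":0,"wy":0,"wz":0},{"dx":-7,"dy":0,"dz":-3.7,"wx":0,"wy":0,"wz":0},{"dx":-7,"dy":0,"dz":-3.7,"wx":0,"wy":0,"wz":0},{"dx":-7,"dy":0,"dz":-3.7,"wx":0,"wy":0,"wz":0}]'
python3 - <<'E'
from h import *
snap("wrist","w4");im=cv2.imread("pics/w4.png")[166:286,220:340];cv2.imwrite("pics/c4.png",cv2.resize(im,None,fx=5,fy=5,interpolation=cv2.INTER_CUBIC))
print(sensors.observe()["position"])
E
```

```text
t: 12.8
position: [0.4619, -0.0783, 0.1282]
tool_rot: [-0.001, 0.693, 0.721, -0.0]
contact_force: [-0.1, 0.9, -1.1]
opening: 0.0121
grip_force: 40.0
[ 0.4620017  -0.07799262  0.12833781]
```

View pics/c4.png

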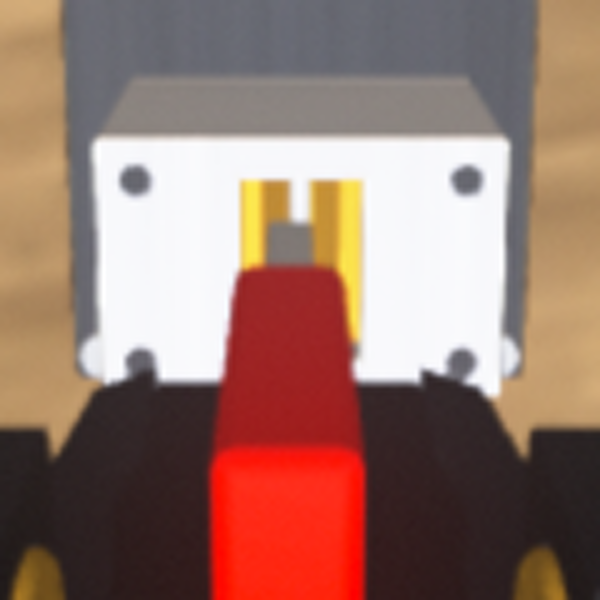

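The mouth spans 241–363 (centre 302) with the tip at 290, so about 1 mm towards +y of the tool. The fit along the guide's y is good, and the handle has not slipped.

```bash
python3 -m creep '[{"dx":0,"dy":0.1,"dz":0.4,"wx":0,"wy":0,"wz":0},{"dx":0,"dy":0.1,"dz":1.2,"wx":0,"wy":0,"wz":0},{"dx":0,"dy":0.1,"dz":2,"wx":0,"wy":0,"wz":0},{"dx":0,"dy":0.1,"dz":2.6,"wx":0,"wy":0,"wz":0},{"dx":0,"dy":0.1,"dz":3,"wx":0,"wy":0,"wz":0},{"dx":0,"dy":0.1,"dz":3,"wx":0,"wy":0,"wz":0}]' | grep -E "posi|cont"
python3 -m creep '[{"dx":0,"dy":0,"dz":0.05,"wx":0,"wy":0,"wz":0},{"dx":0,"dy":0,"dz":0.1,"wx":0,"wy":0,"wz":0}]'| grep -E "posi|cont"
python3 -m creep '[{"dx":0,"dy":0,"dz":0.05,"wx":0,"wy":0,"wz":0},{"dx":0,"dy":0,"dz":0.1,"wx":0,"wy":0,"wz":0}]'| grep -E "posi|cont"
```

```text
position: [0.4632, -0.0783, 0.0983]
contact_force: [-0.4, 0.2, -1.0]
position: [0.464, -0.0786, 0.0985]
contact_force: [-0.3, 1.0, -1.4]
position: [0.4638, -0.0785, 0.0974]
contact_force: [-0.3, -0.8, -0.8]
```

```bash
python3 -m creep '[{"dx":0,"dy":0,"dz":0.05,"wx":0,"wy":0,"wz":0},{"dx":0,"dy":0,"dz":0.1,"wx":0,"wy":0,"wz":0}]'| grep -E "posi|cont"
python3 -m creep '[{"dx":0,"dy":0,"dz":0.05,"wx":0,"wy":0,"wz":0},{"dx":0,"dy":0,"dz":0.1,"wx":0,"wy":0,"wz":0}]'| grep -E "posi|cont"
```

```text
position: [0.4637, -0.0785, 0.0963]
contact_force: [-1.1, 0.1, -0.3]
position: [0.4637, -0.0785, 0.0954]
contact_force: [-2.3, -1.2, 4.0]
```

```bash
python3 -m creep '[{"dx":0,"dy":-0.05,"dz":0.05,"wx":0,"wy":0,"wz":0},{"dx":0,"dy":-0.05,"dz":0.1,"wx":0,"wy":0,"wz":0}]'| grep -E "posi|cont"
python3 -m creep '[{"dx":0,"dy":0,"dz":0.05,"wx":0,"wy":0,"wz":0},{"dx":0,"dy":0,"dz":0.05,"wx":0,"wy":0,"wz":0}]'| grep -E "posi|cont"
python3 -m creep '[{"dx":0,"dy":0,"dz":0.05,"wx":0,"wy":0,"wz":0},{"dx":0,"dy":0,"dz":0.05,"wx":0,"wy":0,"wz":0}]'| grep -E "posi|cont"
```

```text
position: [0.4637, -0.0786, 0.0949]
contact_force: [-1.4, 1.1, 7.2]
position: [0.4638, -0.0786, 0.0945]
contact_force: [-0.7, 0.5, 6.7]
position: [0.4639, -0.0787, 0.0942]
contact_force: [-2.1, 0.5, 6.0]
```

```bash
python3 -m creep '[{"dx":0,"dy":0,"dz":0.05,"wx":0,"wy":0,"wz":0},{"dx":0,"dy":0,"dz":0.1,"wx":0,"wy":0,"wz":0}]'| grep -E "posi|cont"
python3 -m creep '[{"dx":0,"dy":0,"dz":0.05,"wx":0,"wy":0,"wz":0},{"dx":0,"dy":0,"dz":0.1,"wx":0,"wy":0,"wz":0}]'| grep -E "posi|cont"
python3 -m creep '[{"dx":0,"dy":0,"dz":0.05,"wx":0,"wy":0,"wz":0},{"dx":0,"dy":0,"dz":0.1,"wx":0,"wy":0,"wz":0}]'| grep -E "posi|cont"
```

```text
position: [0.4641, -0.0787, 0.0934]
contact_force: [-2.4, -0.6, 7.5]
position: [0.4643, -0.0788, 0.0925]
contact_force: [-2.3, 0.8, 7.6]
position: [0.4645, -0.0787, 0.0916]
contact_force: [-0.7, -0.6, 8.2]
```

It advances steadily at 7–8 N, which is the right guide. Continuing down.

```bash
python3 -m creep '[{"dx":0,"dy":0,"dz":0.1,"wx":0,"wy":0,"wz":0},{"dx":0,"dy":0,"dz":0.2,"wx":0,"wy":0,"wz":0}]'| grep -E "posi|cont"
python3 -m creep '[{"dx":0,"dy":0,"dz":0.1,"wx":0,"wy":0,"wz":0},{"dx":0,"dy":0,"dz":0.2,"wx":0,"wy":0,"wz":0}]'| grep -E "posi|cont"
python3 -m creep '[{"dx":0,"dy":0,"dz":0.1,"wx":0,"wy":0,"wz":0},{"dx":0,"dy":0,"dz":0.2,"wx":0,"wy":0,"wz":0},{"dx":0,"dy":0,"dz":0.3,"wx":0,"wy":0,"wz":0}]'| grep -E "posi|cont"
```

```text
position: [0.4646, -0.0788, 0.0895]
contact_force: [-0.0, -1.4, 4.1]
position: [0.4647, -0.0788, 0.0874]
contact_force: [-0.7, 0.1, 5.0]
position: [0.4647, -0.0788, 0.0844]
contact_force: [-0.4, -1.0, 5.8]
```

```bash
python3 -m creep '[{"dx":0,"dy":0,"dz":0.15,"wx":0,"wy":0,"wz":0},{"dx":0,"dy":0,"dz":0.3,"wx":0,"wy":0,"wz":0},{"dx":0,"dy":0,"dz":0.4,"wx":0,"wy":0,"wz":0}]'| grep -E "posi|cont"
python3 -m creep '[{"dx":0,"dy":0,"dz":0.15,"wx":0,"wy":0,"wz":0},{"dx":0,"dy":0,"dz":0.3,"wx":0,"wy":0,"wz":0},{"dx":0,"dy":0,"dz":0.4,"wx":0,"wy":0,"wz":0}]'| grep -E "posi|cont"
python3 -m creep '[{"dx":0,"dy":0,"dz":0.1,"wx":0,"wy":0,"wz":0},{"dx":0,"dy":0,"dz":0.2,"wx":0,"wy":0,"wz":0}]'| grep -E "posi|cont"
```

```text
position: [0.4646, -0.0788, 0.0803]
contact_force: [-0.0, -0.6, 5.1]
position: [0.4646, -0.0788, 0.0763]
contact_force: [-0.7, -0.1, 5.2]
position: [0.4647, -0.0788, 0.0743]
contact_force: [0.6, -0.4, 5.8]
```

```bash
python3 -m creep '[{"dx":0,"dy":0,"dz":0.1,"wx":0,"wy":0,"wz":0},{"dx":0,"dy":0,"dz":0.15,"wx":0,"wy":0,"wz":0}]'| grep -E "posi|cont"
python3 -m creep '[{"dx":0,"dy":0,"dz":0.05,"wx":0,"wy":0,"wz":0},{"dx":0,"dy":0,"dz":0.1,"wx":0,"wy":0,"wz":0}]'| grep -E "posi|cont"
python3 -m creep '[{"dx":0,"dy":0,"dz":0.05,"wx":0,"wy":0,"wz":0},{"dx":0,"dy":0,"dz":0.05,"wx":0,"wy":0,"wz":0}]'| grep -E "posi|cont"
```

```text
position: [0.4646, -0.0788, 0.0728]
contact_force: [-1.2, -0.3, 6.5]
position: [0.4647, -0.0788, 0.0718]
contact_force: [0.1, -0.4, 5.8]
position: [0.4646, -0.0788, 0.0712]
contact_force: [-0.4, 0.8, 5.2]
```

```bash
python3 -m creep '[{"dx":0,"dy":0,"dz":0.05,"wx":0,"wy":0,"wz":0},{"dx":0,"dy":0,"dz":0.05,"wx":0,"wy":0,"wz":0}]'| grep -E "posi|cont"
python3 -m creep '[{"dx":0,"dy":0,"dz":0.05,"wx":0,"wy":0,"wz":0},{"dx":0,"dy":0,"dz":0.05,"wx":0,"wy":0,"wz":0}]'| grep -E "posi|cont"
```

```text
position: [0.4646, -0.0788, 0.0708]
contact_force: [-0.1, 0.6, 4.9]
position: [0.4647, -0.0788, 0.0705]
contact_force: [-0.6, 0.1, 7.2]
```

Close to the expected seat. The force should now climb.

```bash
python3 -m creep '[{"dx":0,"dy":0,"dz":0.05,"wx":0,"wy":0,"wz":0},{"dx":0,"dy":0,"dz":0.05,"wx":0,"wy":0,"wz":0}]'| grep -E "posi|cont"
python3 -m creep '[{"dx":0,"dy":0,"dz":0.05,"wx":0,"wy":0,"wz":0},{"dx":0,"dy":0,"dz":0.05,"wx":0,"wy":0,"wz":0}]'| grep -E "posi|cont"
```

```text
position: [0.4647, -0.0788, 0.0705]
contact_force: [-2.4, 0.3, 10.8]
position: [0.4647, -0.0789, 0.0705]
contact_force: [-5.1, 0.7, 14.5]
```

Seated: TCP z is held at 0.0705 while the force climbs to 14.5 N. I'll release and retreat.

```bash
python3 -m creep '[{"dx":0,"dy":0,"dz":0,"wx":0,"wy":0,"wz":0},{"dx":0,"dy":0,"dz":0,"wx":0,"wy":0,"wz":0},{"dx":0,"dy":0,"dz":0,"wx":0,"wy":0,"wz":0},{"dx":0,"dy":0,"dz":0,"wx":0,"wy":0,"wz":0},{"dx":0,"dy":0,"dz":-2,"wx":0,"wy":0,"wz":0},{"dx":0,"dy":0,"dz":-6,"wx":0,"wy":0,"wz":0},{"dx":0,"dy":0,"dz":-11,"wx":0,"wy":0,"wz":0},{"dx":0,"dy":0,"dz":-16,"wx":0,"wy":0,"wz":0},{"dx":0,"dy":0,"dz":-16,"wx":0,"wy":0,"wz":0}]' 0.1
python3 - <<'E'
from h import *
snap("side","s5");snap("wrist","w5")
a=cv2.resize(cv2.imread("pics/s5.png")[110:230,250:370],(400,400),interpolation=cv2.INTER_CUBIC);b=cv2.resize(cv2.imread("pics/w5.png")[130:250,220:340],(400,400),interpolation=cv2.INTER_CUBIC)
cv2.imwrite("pics/c5.png",np.hstack([a,b]))
E
```

```text
t: 19.25
position: [0.468, -0.0795, 0.2362]
tool_rot: [0.006, 0.692, 0.722, 0.004]
contact_force: [1.1, 0.6, 0.1]
opening: 0.0486
grip_force: 0.0
```

View pics/c5.png

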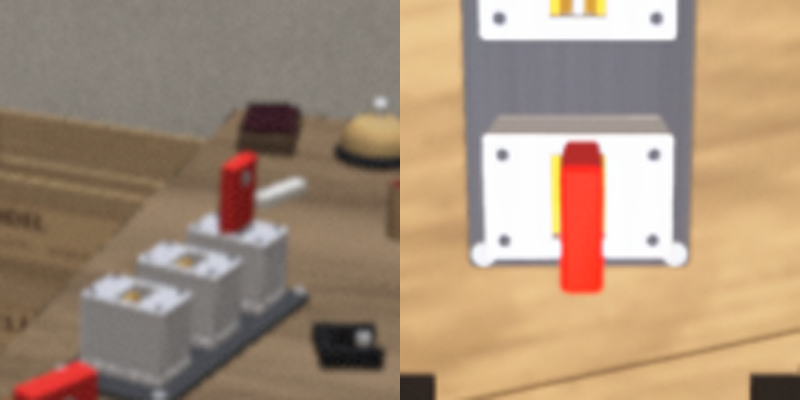

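The side crop shows the handle at (238,195) sitting on the far housing. The wrist crop shows it upright in the mouth at (582,215), with the gripper clear. Handing in.

```bash
python3 -c "
from cell import ticket; print(ticket.sign_off())"
```

```text
the job is handed in; nothing more can be done
None
```

The feeler is standing fully home in the right guide, the −y end of the row (to the robot's right), released and with the gripper clear; the job is handed in. It drew a steady 4–8 N going down, while the left guide was slack and I took the middle one as stiff after it stalled at about 13 N and backed off; the peak push was 14.5 N, at seating.

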